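# Present a returned ball dish to the tag scanner

### The job

First pull the scanner's spring-loaded gauge slide out until its post stands on the black mark line, and let go of it there. Then lift the returned dish by its arched handle, turn it a quarter turn so that its tag squarely faces the scanner window, and hold it over the post with the tag at the height of the window. Keep the dish level and the loose ball in its middle all the way, never touch the ball, leave the other things where they are, and finish while still holding the dish still in the air like that.

Things in the scene. Friction and masses are not known exactly. Their poses are not given: they have to be found in the camera images.
- window (a point): middle of the dark window (58 mm wide, 30 mm high) in the front face of the grey scanner head. The scanner is fixed on the work surface; the window is 130 mm above the surface. Axes are the scanner's: -x points horizontally out of the window along the gauge bed, z up. Head: 80 mm wide, from 104 to 156 mm above the surface; under it a casing 90 mm wide and 40 mm high that stands out 9 mm beyond the window.
- mark (a point): middle of the black line across the aluminium gauge bed (bed 64 mm wide, 8 mm high, lying on the surface and running straight out below the window), at the bed's top face, 193.5 mm out from the window along the scanner's -x. Same axes as the window.
- slide_grip (a point): point to grip on the gauge slide: on the axis of an upright steel square post, 18 x 18 mm, sides along the scanner's axes, that stands on a carriage (30 mm along the bed, 44 mm wide, top 16 mm above the surface). The post reaches from 16 to 63 mm above the surface; this point is at 42 mm. A steel blade follows it out of the casing. Axes are the scanner's.
- slide (a joint): how far the slide is pulled out, in m, towards the scanner's -x: 0 fully in (post 93.5 mm out from the window), 0.10 with the post exactly on the black mark, 0.15 at the end stop. A spring draws it in with 1 to 2.5 N, a friction brake of 4.5 N holds it wherever it is let go, so pulling takes about 6 to 8 N.
- dish_grip (a point): centre of the dish's handle bar, the place to grip: a wooden bar 14 mm thick (dish x), 76 mm long (dish y), 16 mm high, carried on two thin steel arms over the middle of the dish, 95 mm above the dish's underside. Dish axes: z up out of the dish, -x towards the tag.
- dish_floor (a point): middle of the dish's hollow, on its upper face, 6 mm above the dish's underside (89 mm below the handle bar's centre). Dish axes. The hollow rises at 8 degrees out to 32 mm radius, then at 18 degrees to the rim.
- tag (a point): middle of the outer face of the white tag plate with black bars (44 mm wide, 28 mm high) on the dish's rim, at dish x = -66 mm, y = 0, 18 mm above the dish's underside. Dish axes: it faces the dish's -x.
- ball_center (a point): centre of the loose polished steel ball, 30 mm diameter, 0.11 kg, that lies in the middle of the dish, free to roll (its axes turn with it).
- dish: the loose round wooden dished plate, 127 mm across, 19 mm high, 6 mm thick in its middle, about 0.24 kg; origin at the centre of its underside, dish axes. At the start it stands level on the surface, its tag about a quarter turn away from facing the scanner.
- ball: the ball as a whole (origin on its skin; use point ball_center)
- carton: bystander: closed cardboard carton 100 x 150 x 80 mm, origin at the centre of its underside
- tape_roll: bystander: roll of brown tape lying flat, 90 mm across, 48 mm high, origin at the centre of its underside
- code_reader: bystander: hand-held code reader lying on the surface, 160 mm long, 65 mm wide, 30 mm high, origin under its grip
Things that resemble listed ones, but are neither listed nor needed, are in the scene too. What is shaped like the dish but red is not meant.

How it is judged:
By the outcome, as a careful person would: the job done as asked, in the order asked, and still so for the second after the job is handed in, while the arm keeps its last pose, push and grip.
It also fails if it takes over 61 s, if anything falls off the work surface, if the arm or the gripper's body presses on something with over 40 N, if the wrist force passes 120 N, or if a joint passes its speed limit or range.

### The arm

A 6-joint arm with a two-finger parallel gripper is mounted at the origin on the work surface. World frame = base frame: x ahead of the robot, y to its left, z up, the work surface at z = 0. Lengths are in m, angles in degrees, forces in N, time in s.
With the tool pointing down it reaches from about 0.325 to 0.775 m from the base axis. Payload 5.5 kg.
Tool frame: the origin (TCP) lies at the very end of the fingers, on their centre line; the grasp point (between the pads) lies 19 mm behind it (pinch_z is the distance from the TCP to the grasp point, in m); z points along the fingers, y is the line along which they close (so a half turn about z gives the same grasp; the last joint's range is limited). The gripper opens to 85 mm and grips with 20 to 120 N. Pads are 22 mm wide; open, the fingers measure 114 mm over their backs; the gripper's body (76 mm by 85 mm) begins 54 mm behind the grasp point. The pads swing forward as they close: fully open they stand 13 mm farther back than shut.
Start: joints at [-75.785, 5.22, 70.514, -0, 104.267, -3.249], TCP at [0.18, -0.572, 0.196] pointing down, gripper open.
Joint ranges: [-164.24, 164.24], [-49.07, 125.15], [9.68, 141.18], [-86.29, 266.29], [3.28, 154.24], [-151.56, 151.56]. Speed limits (degrees/s): [147.25, 147.25, 172.46, 180, 180, 180].

### API

Orientations are given as [roll, pitch, yaw] about the fixed x, y, z axes, in that order (R = Rz(yaw) Ry(pitch) Rx(roll)).
In Python, from workcell import * gives the robot as it stands. The module is installed in compiled form; this text tells all that it offers.
- The arm moves only by the tool play_rows, never from a script. Its argument "commands" is a list of rows, each an object with "travel": the shift along the tool's x, y, z in m, a list of three; "delta_rot": the turn, a rotation vector about the tool's x, y, z in degrees, a list of three; "grip": the closure in counts, from 0 (fully open) to 255 (shut). In form: [{"travel": [dx, dy, dz], "delta_rot": [ax, ay, az], "grip": grip}, ...]. A call has 1 to 5 rows; each row shifts and turns the commanded pose from where the row before left it, along the tool's axes as they then stand; what a row does not reach is not made up. A row lasts 1/12 s, in which the tool goes at most 41.7 mm and 7.16 degrees, less where a joint would pass 70% of its speed; a pose out of reach is approached as far as the arm can. A call with a gripper value outside its range is refused whole. The fingers move at their own pace and stop on an object; the grip force is fixed at half the most. Time passes only in rows, so rows that do not move let the fingers close. It gives the time, the measured TCP pose, the force, the opening and the grip force at its end, in the units of the state.
- observe(): the state, without advancing time (a new reading comes with each control period).
- snapshot(name): name is "scene" or "top" or "wrist"; returns the picture (420x560x3 uint8, red, green, blue); there is no depth.
- camera_info(name): a dict with "fx", "fy", "cx", "cy" (pixels), "rvec" (rotation vector, rad) and "tvec" (3), from world to camera coordinates, as OpenCV has them; the wrist camera has in their place "hand_eye" (4x4, takes a point from camera to tool coordinates, whose origin is the TCP and whose axes are the flange's). Camera axes: x right, y down, z forward; pixel columns grow to the right and rows downward; lengths in m; the calibration is good to about 2 mm. The wrist camera is an equidistant fisheye: a pixel r from the principal point sees the ray r / f radians off the axis. A picture is of the moment at which its call begins: read the wrist's pose just before it. camera_info takes no time and is no camera call.
- job_done(): hands the job in; it is judged then, once.
The state is a dict: "t": time; "q": joint angles; "joint_velocities": joint speeds; "effort": joint torques, N m; "tcp_pos": TCP position; "tcp_rot": TCP orientation; "contact_force": force on the tool from outside, world axes, zero at the start; "torque": the same for the moment, N m; "width": finger opening in m; "finger_force": force on a finger pad.
Only numpy, scipy, OpenCV 4.12 (cv2) and the standard library are available. Lean on these libraries where they do the work, as an engineer would, in place of code of your own. Each camera call takes 0.05 s, during which the arm holds its last target. There are 200 camera calls.

## Working session

There is one attempt and no reset: what is moved stays moved. The work goes in short steps, Python scripts to look and compute and a tool call to move; the robot and the scene stay as the last step left them, time stands still between calls to the robot, and variables do not carry over. Pictures are saved under pics/ and viewed, at most 10 in all, crops included, and the job is handed in when it is done.

Besides the shell and the picture viewer there is one more tool, called after ">>>" by a JSON object that holds its "api" and its "payload". play_rows: Moves the arm, as the interface text tells. Its arguments: {"type":"object","properties":{"commands":{"type":"array"}},"required":["commands"]}

```bash
mkdir -p pics; python3 - <<'E'
from workcell import *
import cv2,numpy as np
s=observe();print(s)
for n in("scene","top","wrist"):
    im=snapshot(n);cv2.imwrite(f"pics/{n}0.png",im[:,:,::-1]);print(n,camera_info(n))
E
```

```text
{'t': 0.0, 'q': array([-7.57862885e+01,  5.26271625e+00,  7.05830451e+01, -2.05167269e-05,
        1.04264046e+02, -3.24860337e+00]), 'joint_velocities': array([ 0.02607266, -0.08399776, -0.02121325, -0.05904897, -0.05200745,
       -0.02805489]), 'effort': array([-3.21160969e-04, -4.58728731e+01, -4.18031967e+01, -1.60367540e-04,
        1.15336533e-02,  2.16954263e-06]), 'tcp_pos': array([ 0.17996226, -0.57201877,  0.19494352]), 'tcp_rot': array([-1.79890368e+02, -6.20276747e-03,  1.74623039e+01]), 'contact_force': array([-0.53161196, -0.12258792, -0.37045321]), 'torque': array([-0.04187626,  0.00525831,  0.00090566]), 'finger_force': 0.0, 'width': 0.08539245437078093}
scene {'fx': 546.4036604445035, 'fy': 546.4036604445035, 'cx': 285.779845270228, 'cy': 215.67042012566128, 'rvec': array([ 1.99242375,  0.92847774, -0.51948739]), 'tvec': array([-0.30696704, -0.17337622,  1.73406995])}
top {'fx': 433.43337740281277, 'fy': 433.43337740281277, 'cx': 277.31545671634944, 'cy': 211.50087055353373, 'rvec': array([ 2.18030494, -2.18477373,  0.07777619]), 'tvec': array([-0.07909093,  0.57343747,  1.18489282])}
wrist {'fx': 325.19226210127806, 'fy': 325.19226210127806, 'cx': 273.5411300839983, 'cy': 206.3714936137923, 'hand_eye': array([[ 8.84367435e-04, -9.48184101e-01, -3.17720206e-01,
         8.21546458e-02],
       [ 9.99999577e-01,  7.58636722e-04,  5.19450072e-04,
         1.56246294e-04],
       [-2.51500084e-04, -3.17720531e-01,  9.48184371e-01,
        -1.77175393e-01],
       [ 0.00000000e+00,  0.00000000e+00,  0.00000000e+00,
         1.00000000e+00]])}
```

View pics/top0.png

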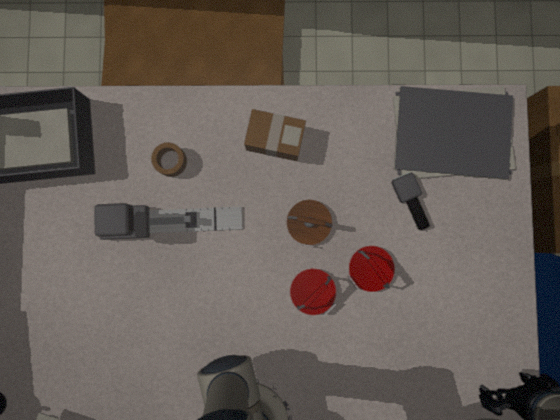

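View pics/scene0.png

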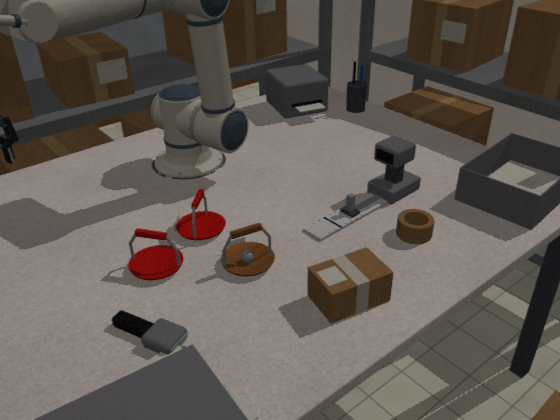

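The top view shows the scanner on the left (about (115,220)) with its bed running right to (243,218), and the wooden dish at about (310,222). The two red dishes are decoys. In the scene view the slide post is at about (351,202) and the dish at (247,257). I'll zoom in next.

```bash
cat > h.py <<'E'
import cv2,numpy as np
from workcell import *
from scipy.spatial.transform import Rotation as R
def ray(n,u,v):
    c=camera_info(n)
    d=np.array([(u-c['cx'])/c['fx'],(v-c['cy'])/c['fy'],1.]);M=cv2.Rodrigues(c['rvec'])[0]
    return -M.T@c['tvec'],M.T@d
def on(n,u,v,z):
    o,d=ray(n,u,v);return o+d*(z-o[2])/d[2]
def proj(n,p):
    c=camera_info(n);q=cv2.Rodrigues(c['rvec'])[0]@np.array(p)+c['tvec']
    return np.array([c['fx']*q[0]/q[2]+c['cx'],c['fy']*q[1]/q[2]+c['cy']])
def wray(s,u,v):
    c=camera_info("wrist");x=np.array([u-c['cx'],v-c['cy']]);r=np.linalg.norm(x);t=r/c['fx']
    d=np.array([*(x/max(r,1e-9)*np.sin(t)),np.cos(t)])
    H=c['hand_eye'];W=R.from_euler('xyz',s['tcp_rot'],degrees=True).as_matrix()
    return s['tcp_pos']+W@H[:3,3],W@H[:3,:3]@d
def won(s,u,v,z):
    o,d=wray(s,u,v);return o+d*(z-o[2])/d[2]
E
python3 - <<'E'
from h import *
t=cv2.imread('pics/top0.png');s=cv2.imread('pics/scene0.png')
a=cv2.resize(t[190:250,88:354],None,fx=3,fy=3,interpolation=cv2.INTER_CUBIC)
b=cv2.resize(s[130:280,215:425],None,fx=2.5,fy=2.5,interpolation=cv2.INTER_CUBIC)
o=np.zeros((180+375,798,3),np.uint8);o[:180]=a;o[180:,:525]=b;cv2.imwrite('pics/z.png',o)
E
```

```text
(no output)
```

View pics/z.png

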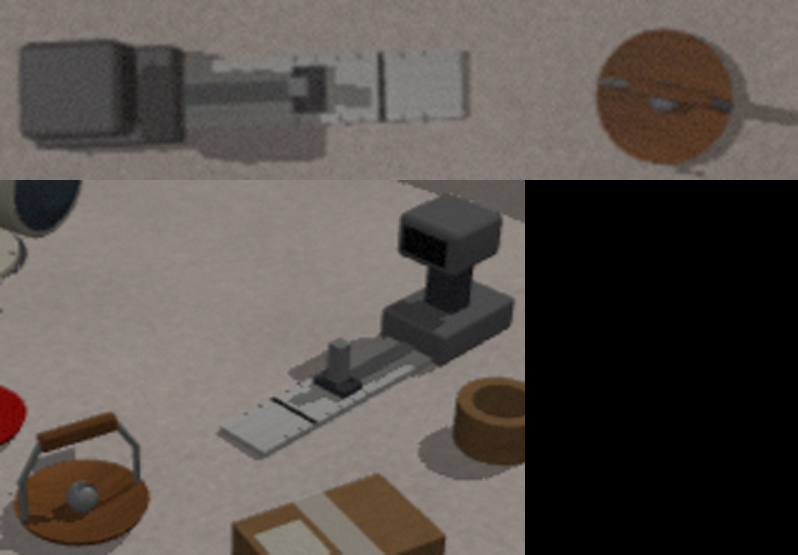

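View pics/wrist0.png

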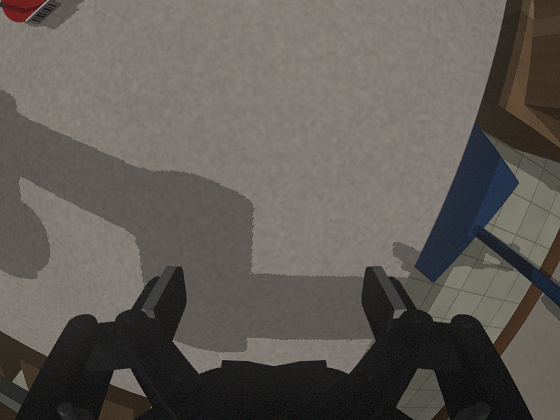

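The zoom shows the mark line at top-view px ~(215,219). The post top in the scene crop is at (338,344), with the handle ends at (40,440) and (116,420). The tag is visible in neither view, so it faces the robot. Wrist picture: only a red decoy's tag, top left. Next I compute positions.

```bash
python3 - <<'E'
from h import *
np.set_printoptions(precision=4,suppress=True)
T=lambda X,Y,z:on('top',88+(X-1)/3,190+(Y-1)/3,z)
S=lambda X,Y,z:on('scene',215+(X-.75)/2.5,130+(Y-180.75)/2.5,z)
print('mark top',T(381,53,.008),T(381,121,.008)); print('mark scene',S(273,399,.008),S(316,422,.008))
print('bedend',T(467,52,.008),T(467,118,.008)); print('posttop scene',S(338,344,.063))
print('head top edge corners', T(22,43,.156),T(22,135,.156),T(133,40,.156),T(133,138,.156))
print('casing front',T(182,46,.04),T(182,143,.04))
print('handle scene',S(40,436,.103),S(116,416,.103),' mid',S(78,430,.095))
print('arms top', T(612,84,.09),T(720,104,.09))
im=cv2.imread('pics/top0.png');h=cv2.cvtColor(im,cv2.COLOR_BGR2HSV)
m=((h[...,0]<20)&(h[...,1]>90)&(h[...,1]<215)).astype(np.uint8);m[:190]=0;m[250:]=0;m[:,:270]=0;m[:,350:]=0
c=max(cv2.findContours(cv2.morphologyEx(m,cv2.MORPH_CLOSE,np.ones((7,7))),0,1)[0],key=cv2.contourArea)
print(cv2.minEnclosingCircle(c));(u,v),r=cv2.minEnclosingCircle(c);print('dish',on('top',u,v,.019),on('top',u+r,v,.019))
E
```

```text
mark top [0.5864 0.0961 0.008 ] [0.5226 0.0956 0.008 ]
mark scene [0.5254 0.0942 0.008 ] [0.5856 0.0983 0.008 ]
bedend [0.5872 0.0154 0.008 ] [0.5252 0.0152 0.008 ]
posttop scene [0.5536 0.1585 0.063 ]
head top edge corners [0.5829 0.3708 0.156 ] [0.507  0.3686 0.156 ] [0.5852 0.2792 0.156 ] [0.5044 0.2773 0.156 ]
casing front [0.5905 0.2736 0.04  ] [0.5019 0.2718 0.04  ]
handle scene [ 0.5374 -0.2039  0.103 ] [ 0.5565 -0.133   0.103 ]  mid [ 0.5423 -0.1661  0.095 ]
arms top [ 0.5519 -0.118   0.09  ] [ 0.5342 -0.2121  0.09  ]
((309.0, 221.9166717529297), 22.44277572631836)
dish [ 0.5442 -0.1683  0.019 ] [ 0.5441 -0.2307  0.019 ]
```

>>> {"api": "play_rows", "payload": {"commands": [{"travel": [0,0,0],"delta_rot": [0,0,5],"grip": 0},{"travel": [0,0,0],"delta_rot": [0,0,5],"grip": 0},{"travel": [0,0,0],"delta_rot": [0,0,5],"grip": 0},{"travel": [0.0255,-0.026,0],"delta_rot": [0,0,0],"grip": 0},{"travel": [0.0255,-0.026,0],"delta_rot": [0,0,0],"grip": 0}]}}

```text
t: 0.57
tcp_pos: [0.2281, -0.5181, 0.1947]
tcp_rot: [-179.9, 0.0, 2.2]
contact_force: [1.6, 0.8, 0.0]
width: 0.0851
finger_force: 0.0
```

>>> {"api": "play_rows", "payload": {"commands": [{"travel": [0.0255,-0.026,0],"delta_rot": [0,0,0],"grip": 0},{"travel": [0.0255,-0.026,0],"delta_rot": [0,0,0],"grip": 0},{"travel": [0.0255,-0.026,0],"delta_rot": [0,0,0],"grip": 0},{"travel": [0.0255,-0.026,0],"delta_rot": [0,0,0],"grip": 0},{"travel": [0.0255,-0.026,0],"delta_rot": [0,0,0],"grip": 0}]}}

```text
t: 0.98
tcp_pos: [0.3513, -0.3813, 0.1958]
tcp_rot: [-180.0, 0.0, 2.4]
contact_force: [1.0, 0.1, 0.3]
width: 0.0852
finger_force: 0.0
```

>>> {"api": "play_rows", "payload": {"commands": [{"travel": [0.0255,-0.026,0],"delta_rot": [0,0,0],"grip": 0},{"travel": [0.0255,-0.026,0],"delta_rot": [0,0,0],"grip": 0},{"travel": [0.0255,-0.026,0],"delta_rot": [0,0,0],"grip": 0},{"travel": [0.0255,-0.026,0],"delta_rot": [0,0,0],"grip": 0},{"travel": [0.0255,-0.026,0],"delta_rot": [0,0,0],"grip": 0}]}}

```text
t: 1.4
tcp_pos: [0.4732, -0.2459, 0.1959]
tcp_rot: [-180.0, 0.0, 2.5]
contact_force: [0.0, 0.0, 0.5]
width: 0.0855
finger_force: 0.0
```

```bash
python3 - <<'E'
from h import *
s=observe();im=snapshot('wrist');np.save('s1.npy',s,allow_pickle=True);cv2.imwrite('pics/w1.png',im[:,:,::-1]);print(s['tcp_pos'],s['tcp_rot'])
E
```

```text
[ 0.47317692 -0.24587234  0.19585584] [-1.79992474e+02  1.12347873e-02  2.45980105e+00]
```

>>> {"api": "play_rows", "payload": {"commands": [{"travel": [0.009,-0.0364,0],"delta_rot": [0,0,0],"grip": 0},{"travel": [0.009,-0.0364,0],"delta_rot": [0,0,0],"grip": 0},{"travel": [0.009,-0.0364,0],"delta_rot": [0,0,0],"grip": 0},{"travel": [0.009,-0.0364,0],"delta_rot": [0,0,0],"grip": 0},{"travel": [0.009,-0.0364,0],"delta_rot": [0,0,0],"grip": 0}]}}

```text
t: 1.87
tcp_pos: [0.5094, -0.0622, 0.1958]
tcp_rot: [-180.0, 0.0, 2.4]
contact_force: [-0.5, 0.4, 0.8]
width: 0.0855
finger_force: 0.0
```

>>> {"api": "play_rows", "payload": {"commands": [{"travel": [0.009,-0.0364,0],"delta_rot": [0,0,0],"grip": 0},{"travel": [0.009,-0.0364,0],"delta_rot": [0,0,0],"grip": 0},{"travel": [0.009,-0.0364,0],"delta_rot": [0,0,0],"grip": 0},{"travel": [0.009,-0.0364,0],"delta_rot": [0,0,0],"grip": 0},{"travel": [0.009,-0.0364,0],"delta_rot": [0,0,0],"grip": 0}]}}

```text
t: 2.28
tcp_pos: [0.5465, 0.1217, 0.1958]
tcp_rot: [180.0, 0.0, 2.5]
contact_force: [0.3, -0.1, -0.0]
width: 0.0853
finger_force: 0.0
```

>>> {"api": "play_rows", "payload": {"commands": [{"travel": [0.009,-0.0364,0],"delta_rot": [0,0,0],"grip": 0},{"travel": [0,0,0],"delta_rot": [0,0,0],"grip": 0}]}}

```text
t: 2.45
tcp_pos: [0.5539, 0.1627, 0.1947]
tcp_rot: [-179.9, 0.1, 2.8]
contact_force: [0.1, -1.3, -0.6]
width: 0.0854
finger_force: 0.0
```

```bash
python3 - <<'E'
from h import *
s=observe();im=snapshot('wrist');np.save('s2.npy',s,allow_pickle=True);cv2.imwrite('pics/w2.png',im[:,:,::-1]);print(s['tcp_pos'],s['tcp_rot'])
E
```

```text
[0.55385967 0.16269312 0.19470051] [-1.79851530e+02  9.53113372e-02  2.81707316e+00]
```

View pics/w2.png

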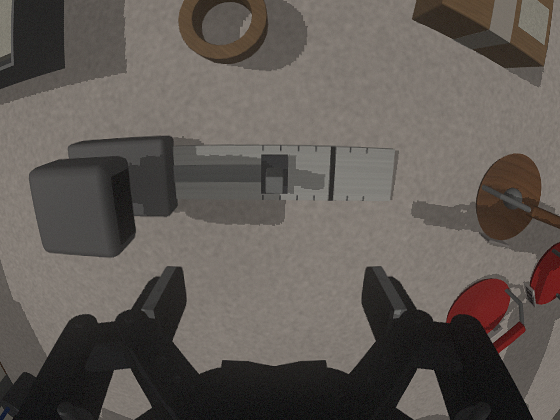

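View pics/w1.png

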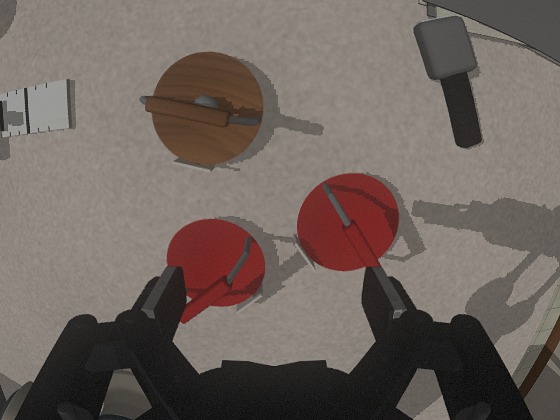

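w2 shows the mark line around (331,147)–(332,200), the carriage at (262–288,154–194) and the bed end at x≈396. w1 shows the wooden dish with its tag at (180,163), facing the robot, and handle bar ends (147,103) and (228,121).

```bash
python3 - <<'E'
from h import *
np.set_printoptions(precision=4,suppress=True)
s1=np.load('s1.npy',allow_pickle=True).item();s2=np.load('s2.npy',allow_pickle=True).item()
g=cv2.cvtColor(cv2.imread('pics/w2.png'),6).astype(float)
# mark line subpixel: dark-weighted column per row
P=[]
for v in range(151,197):
    w=np.clip(95-g[v,322:342],0,None)
    if w.sum()>50:P.append(won(s2,(w*np.arange(322,342)).sum()/w.sum(),v,.008)[:2])
P=np.array(P);f=np.polyfit(P[:,0],P[:,1],1);print('mark n',len(P),'slope deg',np.degrees(np.arctan(f[0])),'y at .5548',np.polyval(f,.5548))
col=g[130:215,320];print(np.round(col).astype(int))
for u in (310,320,345,370,385):
    d=np.gradient(cv2.GaussianBlur(g,(0,0),1)[:,u]);a=140+np.argmax(d[140:158]);b=190+np.argmin(d[190:210])
    A=won(s2,u,a,.008);B=won(s2,u,b,.008);print(u,a,b,A[:2],B[:2],((A+B)/2)[:2])
print('carriage',[won(s2,*p,.016)[:2] for p in((262,154),(288,154),(262,194),(288,194))])
print('handle',won(s1,147,104,.103),won(s1,228,119,.103))
m=(cv2.imread('pics/w1.png'));h=cv2.cvtColor(m,cv2.COLOR_BGR2HSV)
cv2.imwrite('pics/z2.png',np.hstack([cv2.resize(m[40:180,125:275],None,fx=3,fy=3,interpolation=2),cv2.resize(cv2.imread('pics/w2.png')[135:210,235:345],None,fx=3,fy=5.6,interpolation=2)]))
E
```

```text
mark n 46 slope deg 2.3604523984730914 y at .5548 0.09573437224551642
[121 125 121 122 124 124 124 126 124 126 126 127 127 129 129 101  97 125
 125 123 121 125 122 125 126 125 122 125 126 126 125 124 127 128 127 125
 121 121 125 128 125 126 129 129 101  96  95  95  91  92  93  95  94  93
  96  96  98  94  91 129 127 123 125 128 128 126 132 128 130 129 129 130
 132 130 131 129 129 127 129 130 134 129 128 126 125]
310 146 199 [0.5876 0.1235] [0.5252 0.1186] [0.5564 0.1211]
320 147 204 [0.5873 0.1121] [0.5196 0.1061] [0.5534 0.1091]
345 148 196 [0.5882 0.083 ] [0.5311 0.077 ] [0.5597 0.08  ]
370 149 209 [0.5895 0.053 ] [0.5164 0.0434] [0.553  0.0482]
385 149 200 [0.5911 0.0345] [0.5289 0.0257] [0.56   0.0301]
carriage [array([0.5768, 0.1769]), array([0.5783, 0.1482]), array([0.5307, 0.175 ]), array([0.5322, 0.1454])]
handle [ 0.5527 -0.1339  0.103 ] [ 0.5394 -0.2055  0.103 ]
```

View pics/z2.png

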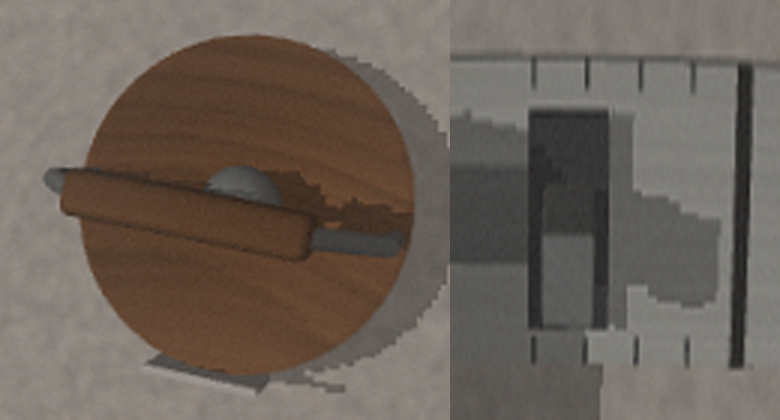

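The post is at about (0.554,0.161), the mark at y≈0.0957, and the scanner axis is yawed about 2.5°. The tool is already aligned, so I descend and grip.

>>> {"api": "play_rows", "payload": {"commands": [{"travel": [0,0.001,0.034],"delta_rot": [0,0,0],"grip": 0},{"travel": [0,0,0.034],"delta_rot": [0,0,0],"grip": 0},{"travel": [0,0,0.034],"delta_rot": [0,0,0],"grip": 0},{"travel": [0,0,0.034],"delta_rot": [0,0,0],"grip": 0},{"travel": [0,0,0.033],"delta_rot": [0,0,0],"grip": 0}]}}

```text
t: 2.92
tcp_pos: [0.5537, 0.1543, 0.0253]
tcp_rot: [180.0, 0.0, 2.4]
contact_force: [0.7, -0.7, 0.3]
width: 0.0852
finger_force: 0.0
```

>>> {"api": "play_rows", "payload": {"commands": [{"travel": [0,0,0],"delta_rot": [0,0,0],"grip": 200},{"travel": [0,0,0],"delta_rot": [0,0,0],"grip": 255},{"travel": [0,0,0],"delta_rot": [0,0,0],"grip": 255},{"travel": [0,0,0],"delta_rot": [0,0,0],"grip": 255},{"travel": [0,0,0],"delta_rot": [0,0,0],"grip": 255}]}}

```text
t: 3.33
tcp_pos: [0.556, 0.156, 0.0304]
tcp_rot: [-180.0, -0.3, 2.5]
contact_force: [-0.4, -0.5, 0.3]
width: 0.0257
finger_force: 0.0
```

>>> {"api": "play_rows", "payload": {"commands": [{"travel": [0,0,0],"delta_rot": [0,0,0],"grip": 255},{"travel": [0,0,0],"delta_rot": [0,0,0],"grip": 255},{"travel": [0,0,0],"delta_rot": [0,0,0],"grip": 255}]}}

```text
t: 3.58
tcp_pos: [0.5545, 0.1559, 0.0279]
tcp_rot: [-180.0, -0.1, 2.5]
contact_force: [0.2, 0.6, 1.4]
width: 0.0003
finger_force: 0.9
```

```bash
python3 - <<'E'
from h import *
s=observe();print(s)
a=snapshot('wrist')[:,:,::-1];b=snapshot('scene')[:,:,::-1]
cv2.imwrite('pics/m3.png',np.hstack([cv2.resize(a,(480,360)),cv2.resize(b[120:255,290:410],(320,360))]))
E
```

```text
{'t': 3.5833, 'q': array([ 1.23224389e+01,  3.34400339e+00,  8.95940876e+01, -2.11574228e-03,
        8.69949463e+01,  9.98520190e+01]), 'joint_velocities': array([ 0.00970471,  0.24214626,  0.39654449, -0.07200129, -0.2586088 ,
        0.03868105]), 'effort': array([-3.14664328e-02, -4.37089312e+01, -4.11222482e+01, -2.13481660e-03,
       -2.27132921e-03, -8.32376791e-04]), 'tcp_pos': array([0.55447316, 0.15590976, 0.02786624]), 'tcp_rot': array([-1.79990624e+02, -6.63367424e-02,  2.47052409e+00]), 'contact_force': array([0.15577161, 0.61844806, 1.43967463]), 'torque': array([ 0.01926039, -0.06106391, -0.0220116 ]), 'finger_force': 0.9177197981625795, 'width': 0.0003155181998311139}
```

View pics/m3.png

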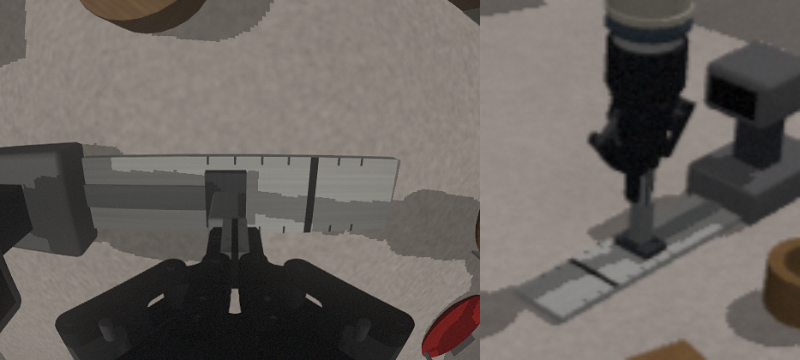

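The m3 view shows shut fingers around (235,240) beside a grey column, and the gripper reads empty. I need one closer crop to see on which side of the fingers the post stands.

```bash
python3 - <<'E'
from h import *
a=snapshot('wrist')[:,:,::-1];b=snapshot('scene')[:,:,::-1];c=snapshot('top')[:,:,::-1]
f=lambda i,w,h:cv2.resize(np.ascontiguousarray(i),(w,h),interpolation=2)
o=np.zeros((600,800,3),np.uint8);o[:,:430]=f(a[180:340,217:332],430,600);o[:350,430:]=f(b[150:230,325:410],370,350);o[350:,430:]=f(c[190:250,160:249],370,250)
cv2.imwrite('pics/m4.png',o)
E
```

```text
(no output)
```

View pics/m4.png

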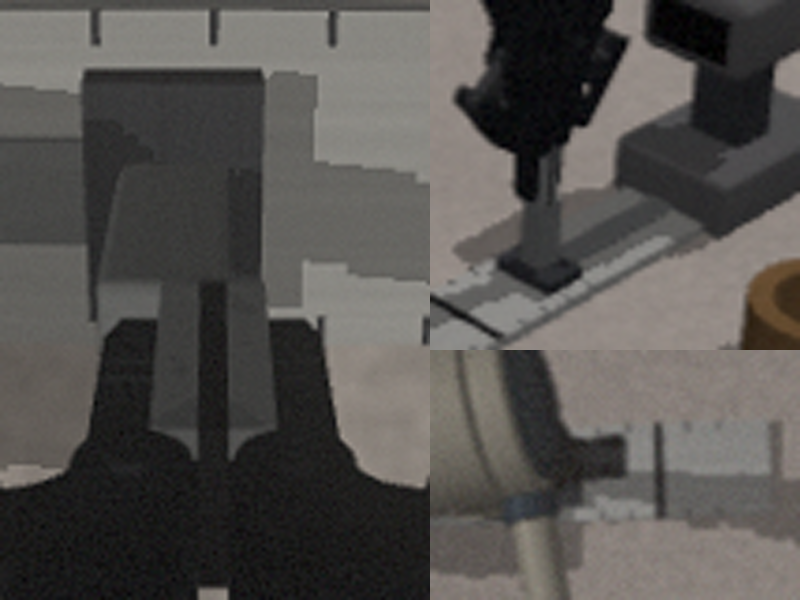

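m4 shows the fingertips ending at about crop row 283, right over the top of the post. From the camera geometry in both w2 and m4, the real fingertips stand about 41 mm higher than the reported TCP. So I open, shift 4 mm and go about 46 mm lower.

>>> {"api": "play_rows", "payload": {"commands": [{"travel": [0,0,0],"delta_rot": [0,0,0],"grip": 0},{"travel": [0,-0.002,0],"delta_rot": [0,0,0],"grip": 0},{"travel": [0,-0.002,0],"delta_rot": [0,0,0],"grip": 0},{"travel": [0,0,0],"delta_rot": [0,0,0],"grip": 0},{"travel": [0,0,0],"delta_rot": [0,0,0],"grip": 0}]}}

```text
t: 4.25
tcp_pos: [0.5534, 0.16, 0.0263]
tcp_rot: [-180.0, 0.1, 2.5]
contact_force: [0.7, 0.0, -0.3]
width: 0.0605
finger_force: 0.0
```

>>> {"api": "play_rows", "payload": {"commands": [{"travel": [0,0,0],"delta_rot": [0,0,0],"grip": 0},{"travel": [0,0,0],"delta_rot": [0,0,0],"grip": 0},{"travel": [0,0,0.01],"delta_rot": [0,0,0],"grip": 0},{"travel": [0,0,0.01],"delta_rot": [0,0,0],"grip": 0}]}}

```text
t: 4.58
tcp_pos: [0.5544, 0.1599, 0.0069]
tcp_rot: [-180.0, -0.1, 2.5]
contact_force: [-0.3, -0.5, -0.8]
width: 0.0854
finger_force: 0.0
```

>>> {"api": "play_rows", "payload": {"commands": [{"travel": [0,0,0.012],"delta_rot": [0,0,0],"grip": 0},{"travel": [0,0,0.011],"delta_rot": [0,0,0],"grip": 0},{"travel": [0,0,0],"delta_rot": [0,0,0],"grip": 150},{"travel": [0,0,0],"delta_rot": [0,0,0],"grip": 255},{"travel": [0,0,0],"delta_rot": [0,0,0],"grip": 255}]}}

```text
t: 5.0
tcp_pos: [0.554, 0.1598, -0.016]
tcp_rot: [180.0, 0.0, 2.5]
contact_force: [0.5, 0.8, 0.7]
width: 0.0514
finger_force: 0.0
```

>>> {"api": "play_rows", "payload": {"commands": [{"travel": [0,0,0],"delta_rot": [0,0,0],"grip": 255},{"travel": [0,0,0],"delta_rot": [0,0,0],"grip": 255},{"travel": [0,0,0],"delta_rot": [0,0,0],"grip": 255},{"travel": [0,0,0],"delta_rot": [0,0,0],"grip": 255},{"travel": [0,0,0],"delta_rot": [0,0,0],"grip": 255}]}}

```text
t: 5.42
tcp_pos: [0.5546, 0.1615, -0.0141]
tcp_rot: [-179.8, -0.1, 2.5]
contact_force: [-2.1, 4.8, 3.0]
width: 0.017
finger_force: 58.9
```

>>> {"api": "play_rows", "payload": {"commands": [{"travel": [0,0.013,0],"delta_rot": [0,0,0],"grip": 255},{"travel": [0,0.013,0],"delta_rot": [0,0,0],"grip": 255},{"travel": [0,0.013,0],"delta_rot": [0,0,0],"grip": 255},{"travel": [0,0.013,0],"delta_rot": [0,0,0],"grip": 255},{"travel": [0,0.013,0],"delta_rot": [0,0,0],"grip": 255}]}}

```text
t: 5.83
tcp_pos: [0.5572, 0.0965, -0.0141]
tcp_rot: [-179.8, -0.1, 2.5]
contact_force: [-2.6, 6.9, 4.0]
width: 0.0173
finger_force: 59.2
```

>>> {"api": "play_rows", "payload": {"commands": [{"travel": [0,0,0],"delta_rot": [0,0,0],"grip": 255},{"travel": [0,0,0],"delta_rot": [0,0,0],"grip": 255},{"travel": [0,0,0],"delta_rot": [0,0,0],"grip": 255}]}}

```text
t: 6.08
tcp_pos: [0.5573, 0.0941, -0.0141]
tcp_rot: [179.9, -0.1, 2.4]
contact_force: [-2.5, -2.4, 6.1]
width: 0.0176
finger_force: 59.5
```

```bash
python3 - <<'E'
from h import *
np.set_printoptions(precision=4,suppress=True)
for i in range(3):
    s=observe();im=snapshot('wrist');print(s['t'],s['tcp_pos'],s['tcp_rot'],s['contact_force'],s['width'])
np.save('s3.npy',s,allow_pickle=True);cv2.imwrite('pics/w3.png',im[:,:,::-1])
g=cv2.cvtColor(im,cv2.COLOR_RGB2GRAY)
# expected pixels of bed end and mark/carriage edges
def wproj(s,p):
    c=camera_info('wrist');H=c['hand_eye'];W=R.from_euler('xyz',s['tcp_rot'],degrees=True).as_matrix()
    q=H[:3,:3].T@(W.T@(np.array(p)-s['tcp_pos'])-H[:3,3]);r=np.hypot(*q[:2]);t=np.arctan2(r,q[2])
    return np.array([c['cx'],c['cy']])+c['fx']*t*q[:2]/r
for p in((.58,.0158,.008),(.575,.0807,.016),(.575,.1107,.016),(.585,.0957,.008)):
    u,v=wproj(s,p);print(p,u,v,g[int(v),int(u)-14:int(u)+15])
E
```

```text
6.0833 [ 0.5573  0.0941 -0.0141] [179.9438  -0.0917   2.4247] [-2.5416 -2.3635  6.1122] 0.017607323079728978
6.1333 [ 0.5573  0.0941 -0.0141] [179.9406  -0.0911   2.4288] [-2.4919 -2.3484  5.6159] 0.016804355086315618
6.1833 [ 0.5573  0.0941 -0.0141] [179.9394  -0.0934   2.4329] [-3.9245 -2.2937  5.5028] 0.017201528680138738
(0.58, 0.0158, 0.008) 417.15284351953915 225.12206877525006 [131 131 130 130 129  94  98  98  99  98  99 125 136 135 135 133 136 134
 132 135 131 130 127 127 126 125 127 126 129]
(0.575, 0.0807, 0.016) 301.94601813291115 236.5669506541281 [ 53  58  56  55  53  52  55  53  56  50  57  55  55  56  58  54  57  69
  97  96  96  98  97 100  96  97  99  97  95]
(0.575, 0.1107, 0.016) 241.34365958412886 234.1677383125032 [129 132 132 131 133 128 128 130 132 127 130 130 132 129 131 136 103  60
  56  55  56  54  57  53  57  55  56  55  54]
(0.585, 0.0957, 0.008) 272.56153189715013 210.99003891456198 [130 131 129 130 132 133 110  39  44  43  37  43  40  37  43  41  37  41
  76 133 132 131 129 130 130 128 130 130 130]
```

```bash
python3 - <<'E'
from h import *
np.set_printoptions(precision=4,suppress=True)
s=np.load('s3.npy',allow_pickle=True).item();g=cv2.cvtColor(cv2.imread('pics/w3.png'),6)
print([won(s,*p,.016)[:2] for p in((304.5,236.5),(243.5,234))])
for v in range(196,222,2):
    r=g[v,255:292];w=np.clip(90-r.astype(float),0,None);
    if w.sum()>50:
        d=np.flatnonzero(r<80)+255;a,b=d.min()-.5,d.max()+.5;print(v,a,b,won(s,a,v,.008)[:2],won(s,b,v,.008)[:2],won(s,(a+b)/2,v,.008)[:2])
E
```

```text
[array([0.5751, 0.0794]), array([0.5751, 0.1096])]
200 254.5 291.5 [0.5904 0.105 ] [0.5912 0.0865] [0.5908 0.0957]
202 254.5 291.5 [0.5894 0.105 ] [0.5902 0.0864] [0.5898 0.0957]
204 264.5 276.5 [0.5885 0.0999] [0.5888 0.0939] [0.5887 0.0969]
206 264.5 276.5 [0.5875 0.0999] [0.5877 0.0938] [0.5876 0.0968]
208 264.5 276.5 [0.5864 0.0998] [0.5867 0.0938] [0.5865 0.0968]
210 264.5 276.5 [0.5854 0.0998] [0.5856 0.0937] [0.5855 0.0968]
212 264.5 276.5 [0.5843 0.0998] [0.5845 0.0937] [0.5844 0.0967]
214 264.5 276.5 [0.5832 0.0997] [0.5835 0.0936] [0.5833 0.0967]
216 264.5 276.5 [0.5821 0.0997] [0.5824 0.0936] [0.5823 0.0966]
218 264.5 276.5 [0.581  0.0996] [0.5813 0.0935] [0.5812 0.0966]
220 264.5 276.5 [0.58   0.0996] [0.5802 0.0935] [0.5801 0.0965]
```

The carriage is 1.8 mm past the mark line, so I nudge it back and re-measure.

>>> {"api": "play_rows", "payload": {"commands": [{"travel": [0,-0.0018,0],"delta_rot": [0,0,0],"grip": 255},{"travel": [0,0,0],"delta_rot": [0,0,0],"grip": 255},{"travel": [0,0,0],"delta_rot": [0,0,0],"grip": 255},{"travel": [0,0,0],"delta_rot": [0,0,0],"grip": 255}]}}

```text
t: 6.57
tcp_pos: [0.5572, 0.0962, -0.0141]
tcp_rot: [180.0, -0.1, 2.4]
contact_force: [-2.3, -1.7, 4.9]
width: 0.0174
finger_force: 59.5
```

```bash
cat > chk.py <<'E'
from h import *
np.set_printoptions(precision=4,suppress=True)
s=observe();im=snapshot('wrist');g=cv2.cvtColor(im,cv2.COLOR_RGB2GRAY).astype(float)
print(s['t'],s['tcp_pos'],s['tcp_rot'],s['contact_force'],s['width'])
def edge(v,lo,hi,th):
    d=np.flatnonzero(g[v,lo:hi]<th)+lo;return d.min()-.5,d.max()+.5
a,b=edge(236,220,330,75);A,B=won(s,a,236,.016),won(s,b,236,.016);print('carriage',a,b,A[:2],B[:2],((A+B)/2)[:2])
a,b=edge(210,255,292,75);M=won(s,(a+b)/2,210,.008);print('mark',a,b,M[:2],'y@.575',M[1]-.042*(M[0]-.575))
E
python3 chk.py
```

```text
6.5667 [ 0.5572  0.0962 -0.0141] [179.9587  -0.0925   2.4439] [-2.3042 -1.7111  4.8656] 0.017417600531393733
carriage 243.5 304.5 [0.574  0.1117] [0.5753 0.0815] [0.5746 0.0966]
mark 268.5 280.5 [0.5855 0.0968] y@.575 0.09639232222060329
```

On the mark to within 0.3 mm. Letting go.

>>> {"api": "play_rows", "payload": {"commands": [{"travel": [0,0,0],"delta_rot": [0,0,0],"grip": 100},{"travel": [0,0,0],"delta_rot": [0,0,0],"grip": 0},{"travel": [0,0,0],"delta_rot": [0,0,0],"grip": 0},{"travel": [0,0,0],"delta_rot": [0,0,0],"grip": 0},{"travel": [0,0,0],"delta_rot": [0,0,0],"grip": 0}]}}

```text
t: 7.03
tcp_pos: [0.5566, 0.0967, -0.016]
tcp_rot: [180.0, 0.0, 2.5]
contact_force: [0.1, -0.1, -0.3]
width: 0.0764
finger_force: 0.0
```

>>> {"api": "play_rows", "payload": {"commands": [{"travel": [0,0,0],"delta_rot": [0,0,0],"grip": 0},{"travel": [0,0,0],"delta_rot": [0,0,0],"grip": 0},{"travel": [0,0,0],"delta_rot": [0,0,0],"grip": 0}]}}

```text
t: 7.28
tcp_pos: [0.5566, 0.0966, -0.016]
tcp_rot: [-180.0, 0.0, 2.5]
contact_force: [0.8, -1.4, -0.3]
width: 0.0856
finger_force: 0.0
```

```bash
python3 chk.py
```

```text
7.2833 [ 0.5566  0.0966 -0.016 ] [-179.9996    0.0054    2.4645] [ 0.8003 -1.4226 -0.2523] 0.08557094585572056
carriage 243.5 305.5 [0.5743 0.1119] [0.5756 0.0817] [0.5749 0.0968]
mark 269.5 281.5 [0.5856 0.0968] y@.575 0.09632857055395529
```

>>> {"api": "play_rows", "payload": {"commands": [{"travel": [0,0,-0.02],"delta_rot": [0,0,0],"grip": 0},{"travel": [0,0,-0.035],"delta_rot": [0,0,0],"grip": 0},{"travel": [0,0,-0.038],"delta_rot": [0,0,0],"grip": 0},{"travel": [0,0,-0.038],"delta_rot": [0,0,-4],"grip": 0},{"travel": [0,0,-0.035],"delta_rot": [0,0,-7],"grip": 0}]}}

```text
t: 7.75
tcp_pos: [0.5566, 0.0966, 0.1524]
tcp_rot: [180.0, -0.1, 13.6]
contact_force: [1.3, 0.4, -0.0]
width: 0.0855
finger_force: 0.0
```

>>> {"api": "play_rows", "payload": {"commands": [{"travel": [0,0,0],"delta_rot": [0,0,-7],"grip": 0},{"travel": [0,0,0],"delta_rot": [0,0,-7],"grip": 0},{"travel": [0,0,0],"delta_rot": [0,0,-7],"grip": 0},{"travel": [0,0,0],"delta_rot": [0,0,-7],"grip": 0},{"travel": [0,0,0],"delta_rot": [0,0,-7],"grip": 0}]}}

```text
t: 8.17
tcp_pos: [0.5567, 0.0967, 0.1501]
tcp_rot: [180.0, -0.0, 48.8]
contact_force: [-0.2, 0.2, 0.6]
width: 0.0855
finger_force: 0.0
```

>>> {"api": "play_rows", "payload": {"commands": [{"travel": [0,0,0],"delta_rot": [0,0,-7],"grip": 0},{"travel": [0,0,0],"delta_rot": [0,0,-7],"grip": 0},{"travel": [0,0,0],"delta_rot": [0,0,-7],"grip": 0},{"travel": [0,0,0],"delta_rot": [0,0,-7],"grip": 0},{"travel": [0,0,0],"delta_rot": [0,0,-3],"grip": 0}]}}

```text
t: 8.58
tcp_pos: [0.5566, 0.0967, 0.15]
tcp_rot: [-180.0, 0.0, 79.8]
contact_force: [-0.1, 0.1, -0.8]
width: 0.0849
finger_force: 0.0
```

>>> {"api": "play_rows", "payload": {"commands": [{"travel": [-0.02,0.003,0],"delta_rot": [0,0,0],"grip": 0},{"travel": [-0.036,0.005,0],"delta_rot": [0,0,0],"grip": 0},{"travel": [-0.036,0.005,0],"delta_rot": [0,0,0],"grip": 0},{"travel": [-0.036,0.005,0],"delta_rot": [0,0,0],"grip": 0},{"travel": [-0.036,0.005,0],"delta_rot": [0,0,0],"grip": 0}]}}

```text
t: 9.0
tcp_pos: [0.549, -0.0702, 0.1501]
tcp_rot: [180.0, 0.0, 79.5]
contact_force: [1.0, -0.4, 0.4]
width: 0.0853
finger_force: 0.0
```

>>> {"api": "play_rows", "payload": {"commands": [{"travel": [-0.036,0.005,0],"delta_rot": [0,0,0],"grip": 0},{"travel": [-0.036,0.005,0],"delta_rot": [0,0,0],"grip": 0},{"travel": [-0.02,0.003,0],"delta_rot": [0,0,0],"grip": 0},{"travel": [-0.007,0,0],"delta_rot": [0,0,0],"grip": 0},{"travel": [0,0,0],"delta_rot": [0,0,0],"grip": 0}]}}

```text
t: 9.42
tcp_pos: [0.5435, -0.17, 0.1498]
tcp_rot: [-180.0, 0.0, 79.3]
contact_force: [0.1, 0.6, 0.9]
width: 0.0853
finger_force: 0.0
```

>>> {"api": "play_rows", "payload": {"commands": [{"travel": [0,0,0],"delta_rot": [0,0,0],"grip": 0},{"travel": [0,0,0],"delta_rot": [0,0,0],"grip": 0}]}}

```text
t: 9.58
tcp_pos: [0.5442, -0.1671, 0.1501]
tcp_rot: [180.0, -0.0, 79.5]
contact_force: [-0.8, 0.9, -0.7]
width: 0.0853
finger_force: 0.0
```

```bash
python3 - <<'E'
from h import *
s=observe();im=snapshot('wrist');np.save('s5.npy',s,allow_pickle=True);cv2.imwrite('pics/w5.png',im[:,:,::-1]);print(s['tcp_pos'],s['tcp_rot'])
g=cv2.resize(np.ascontiguousarray(im[:,:,::-1]),(800,600));cv2.imwrite('pics/w5b.png',g)
E
```

```text
[ 0.54415972 -0.16713426  0.1501288 ] [ 1.79999758e+02 -3.42210413e-02  7.95446078e+01]
```

View pics/w5b.png

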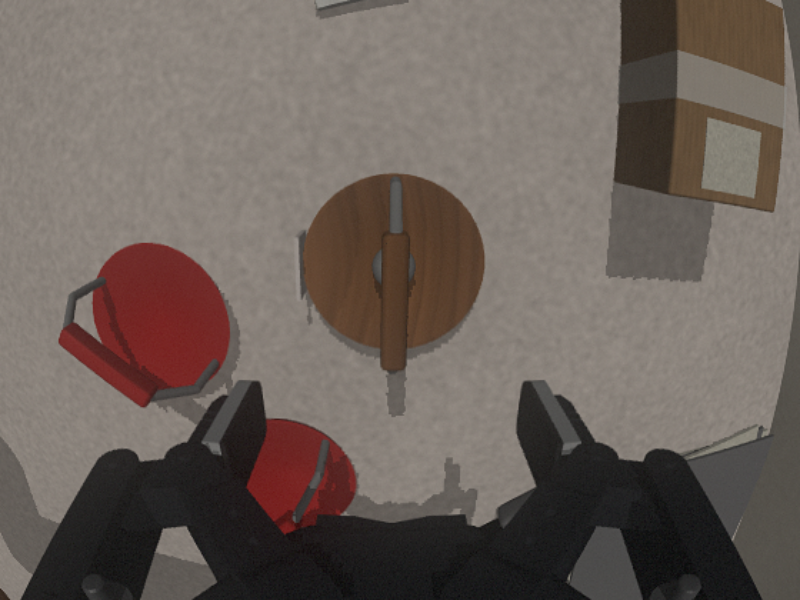

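The dish is seen from above: the handle bar runs from (397,234) to (394,370) in the 800-px picture, the ball is in the middle at (394,266), and the tag is at (302,265) on the robot side.

```bash
python3 - <<'E'
from h import *
np.set_printoptions(precision=4,suppress=True)
s=np.load('s5.npy',allow_pickle=True).item();k=.7
a,b=won(s,397*k,234*k,.103),won(s,393.6*k,369*k,.103)
W=R.from_euler('xyz',s['tcp_rot'],degrees=True).as_matrix()
d=a-b;print(a,b,'len',np.linalg.norm(d),'yaw',np.degrees(np.arctan2(d[1],d[0])))
print('mid',(a+b)/2,'tool off',W.T@((a+b)/2-s['tcp_pos']))
l,r=won(s,306*k,262*k,.017),won(s,484*k,262*k,.017);t,bo=won(s,395*k,174*k,.019),won(s,395*k,349*k,.019)
print('dish',(l+r)/2,r-l,(t+bo)/2)
tg=(won(s,301*k,233*k,.03)+won(s,301*k,296*k,.03))/2;print('tag',tg, won(s,302*k,233*k,.03)-won(s,301*k,296*k,.03))
E
```

```text
[ 0.5546 -0.1303  0.103 ] [ 0.5397 -0.2028  0.103 ] len 0.07396563715929237 yaw 78.41758786444971
mid [ 0.5471 -0.1666  0.103 ] tool off [0.0011 0.0028 0.0471]
dish [ 0.5481 -0.1659  0.017 ] [ 0.1222 -0.0224  0.    ] [ 0.5475 -0.1683  0.019 ]
tag [ 0.4861 -0.1532  0.03  ] [0.0109 0.0425 0.    ]
```

>>> {"api": "play_rows", "payload": {"commands": [{"travel": [0.001,0.0028,0.015],"delta_rot": [0,0,0.6],"grip": 0},{"travel": [0,0,0.03],"delta_rot": [0,0,0],"grip": 0},{"travel": [0,0,0.03],"delta_rot": [0,0,0],"grip": 0},{"travel": [0,0,0.025],"delta_rot": [0,0,0],"grip": 0},{"travel": [0,0,0.015],"delta_rot": [0,0,0],"grip": 60}]}}

```text
t: 10.05
tcp_pos: [0.5456, -0.1659, 0.0315]
tcp_rot: [-179.8, -0.1, 79.0]
contact_force: [-0.3, -0.5, -0.7]
width: 0.0755
finger_force: 0.0
```

>>> {"api": "play_rows", "payload": {"commands": [{"travel": [0,0,0],"delta_rot": [0,0,0],"grip": 150},{"travel": [0,0,0],"delta_rot": [0,0,0],"grip": 180},{"travel": [0,0,0],"delta_rot": [0,0,0],"grip": 180},{"travel": [0,0,0],"delta_rot": [0,0,0],"grip": 180},{"travel": [0,0,0],"delta_rot": [0,0,0],"grip": 180}]}}

```text
t: 10.47
tcp_pos: [0.548, -0.1682, 0.0371]
tcp_rot: [179.8, 0.0, 78.9]
contact_force: [0.0, -0.2, -0.1]
width: 0.0252
finger_force: 0.0
```

>>> {"api": "play_rows", "payload": {"commands": [{"travel": [0,0,0],"delta_rot": [0,0,0],"grip": 180},{"travel": [0,0,0],"delta_rot": [0,0,0],"grip": 184},{"travel": [0,0,0],"delta_rot": [0,0,0],"grip": 188},{"travel": [0,0,0],"delta_rot": [0,0,0],"grip": 192},{"travel": [0,0,0],"delta_rot": [0,0,0],"grip": 196}]}}

```text
t: 10.88
tcp_pos: [0.5468, -0.1681, 0.0351]
tcp_rot: [-180.0, -0.0, 78.9]
contact_force: [-0.6, -0.3, 0.5]
width: 0.0198
finger_force: 0.0
```

>>> {"api": "play_rows", "payload": {"commands": [{"travel": [0,0,0],"delta_rot": [0,0,0],"grip": 199},{"travel": [0,0,0],"delta_rot": [0,0,0],"grip": 202},{"travel": [0,0,0],"delta_rot": [0,0,0],"grip": 205},{"travel": [0,0,0],"delta_rot": [0,0,0],"grip": 208},{"travel": [0,0,0],"delta_rot": [0,0,0],"grip": 211}]}}

```text
t: 11.3
tcp_pos: [0.5464, -0.168, 0.035]
tcp_rot: [-179.9, 0.0, 78.9]
contact_force: [-2.5, -0.0, 1.3]
width: 0.0146
finger_force: 1.2
```

>>> {"api": "play_rows", "payload": {"commands": [{"travel": [0,0,0],"delta_rot": [0,0,0],"grip": 213},{"travel": [0,0,0],"delta_rot": [0,0,0],"grip": 215},{"travel": [0,0,0],"delta_rot": [0,0,0],"grip": 218},{"travel": [0,0,0],"delta_rot": [0,0,0],"grip": 225},{"travel": [0,0,0],"delta_rot": [0,0,0],"grip": 255}]}}

```text
t: 11.72
tcp_pos: [0.5468, -0.168, 0.035]
tcp_rot: [-180.0, -0.0, 78.9]
contact_force: [-2.1, -0.3, 1.0]
width: 0.0131
finger_force: 58.5
```

>>> {"api": "play_rows", "payload": {"commands": [{"travel": [0,0,0],"delta_rot": [0,0,0],"grip": 255},{"travel": [0,0,0],"delta_rot": [0,0,0],"grip": 255},{"travel": [0,0,0],"delta_rot": [0,0,0],"grip": 255}]}}

```text
t: 11.97
tcp_pos: [0.5468, -0.168, 0.0351]
tcp_rot: [-180.0, 0.0, 78.9]
contact_force: [-2.7, 0.3, 1.4]
width: 0.0131
finger_force: 58.5
```

>>> {"api": "play_rows", "payload": {"commands": [{"travel": [0,0,-0.002],"delta_rot": [0,0,0],"grip": 255},{"travel": [0,0,-0.004],"delta_rot": [0,0,0],"grip": 255},{"travel": [0,0,-0.006],"delta_rot": [0,0,0],"grip": 255},{"travel": [0,0,-0.008],"delta_rot": [0,0,0],"grip": 255},{"travel": [0,0,-0.01],"delta_rot": [0,0,0],"grip": 255}]}}

```text
t: 12.38
tcp_pos: [0.5467, -0.1679, 0.0653]
tcp_rot: [-180.0, -0.0, 78.9]
contact_force: [0.2, 0.3, -3.6]
width: 0.013
finger_force: 58.4
```

>>> {"api": "play_rows", "payload": {"commands": [{"travel": [0,0,-0.011],"delta_rot": [0,0,0],"grip": 255},{"travel": [0,0,-0.011],"delta_rot": [0,0,0],"grip": 255},{"travel": [0,0,-0.011],"delta_rot": [0,0,0],"grip": 255},{"travel": [0,0,-0.011],"delta_rot": [0,0,0],"grip": 255},{"travel": [0,0,-0.01],"delta_rot": [0,0,0],"grip": 255}]}}

```text
t: 12.8
tcp_pos: [0.5471, -0.1681, 0.1208]
tcp_rot: [179.9, 0.0, 78.9]
contact_force: [0.8, 0.1, -4.1]
width: 0.0133
finger_force: 58.4
```

>>> {"api": "play_rows", "payload": {"commands": [{"travel": [0,0,-0.009],"delta_rot": [0,0,0],"grip": 255},{"travel": [0,0,-0.007],"delta_rot": [0,0,0],"grip": 255},{"travel": [0,0,-0.006],"delta_rot": [0,0,0],"grip": 255},{"travel": [0,0,-0.004],"delta_rot": [0,0,0],"grip": 255},{"travel": [0,0,-0.002],"delta_rot": [0,0,0],"grip": 255}]}}

```text
t: 13.22
tcp_pos: [0.547, -0.1681, 0.1476]
tcp_rot: [180.0, 0.0, 78.9]
contact_force: [0.6, -0.6, -3.7]
width: 0.0132
finger_force: 58.5
```

```bash
cat > ball.py <<'E'
from h import *
np.set_printoptions(precision=4,suppress=True)
s=observe();im=snapshot('wrist');print(s['t'],s['tcp_pos'],s['tcp_rot'],s['contact_force'],s['width'])
cv2.imwrite('pics/b%d.png'%(s['t']*100),im[:,:,::-1])
h=cv2.cvtColor(im,cv2.COLOR_RGB2HSV);m=((h[...,1]>90)&((h[...,0]<20))&(h[...,2]>25)).astype(np.uint8)
m[270:]=0
c=max(cv2.findContours(cv2.morphologyEx(m,cv2.MORPH_CLOSE,np.ones((9,9))),0,1)[0],key=cv2.contourArea);x,y,w,hh=cv2.boundingRect(c);print('dish box',x,y,w,hh)
g=((h[...,1]<60)).astype(np.uint8);k=np.zeros_like(g);cv2.drawContours(k,[cv2.convexHull(c)],-1,1,-1);g&=cv2.erode(k,np.ones((5,5)))
n,l,st,ce=cv2.connectedComponentsWithStats(g)
for i in range(1,n):
    if st[i,4]>40:print('grey',st[i],ce[i])
E
python3 ball.py
```

```text
13.2167 [ 0.547  -0.1681  0.1476] [179.9766   0.0036  78.8641] [ 0.6444 -0.5942 -3.6825] 0.013157204907992841
dish box 178 133 191 137
grey [ 261  136   23   84 1282] [273.4462 180.0577]
grey [250 216   8  31 123] [253.439  231.4309]
grey [291 219   6  26  73] [293.6027 232.0274]
grey [235 255  21  13 163] [248.5031 262.    ]
grey [292 255  22  13 167] [298.6946 262.    ]
```

>>> {"api": "play_rows", "payload": {"commands": [{"travel": [0,0,0],"delta_rot": [0,0,1.5],"grip": 255},{"travel": [0,0,0],"delta_rot": [0,0,3],"grip": 255},{"travel": [0,0,0],"delta_rot": [0,0,4],"grip": 255},{"travel": [0,0,0],"delta_rot": [0,0,4],"grip": 255},{"travel": [0,0,0],"delta_rot": [0,0,4],"grip": 255}]}}

```text
t: 13.68
tcp_pos: [0.5466, -0.1679, 0.1462]
tcp_rot: [-179.9, 0.0, 62.2]
contact_force: [0.3, -1.1, -4.5]
width: 0.0132
finger_force: 58.4
```

>>> {"api": "play_rows", "payload": {"commands": [{"travel": [0,0,0],"delta_rot": [0,0,4],"grip": 255},{"travel": [0,0,0],"delta_rot": [0,0,4],"grip": 255},{"travel": [0,0,0],"delta_rot": [0,0,4],"grip": 255},{"travel": [0,0,0],"delta_rot": [0,0,4],"grip": 255},{"travel": [0,0,0],"delta_rot": [0,0,4],"grip": 255}]}}

```text
t: 14.1
tcp_pos: [0.5466, -0.1679, 0.1462]
tcp_rot: [-179.9, 0.0, 42.2]
contact_force: [0.3, -0.4, -3.9]
width: 0.0132
finger_force: 58.4
```

>>> {"api": "play_rows", "payload": {"commands": [{"travel": [0,0,0],"delta_rot": [0,0,4],"grip": 255},{"travel": [0,0,0],"delta_rot": [0,0,4],"grip": 255},{"travel": [0,0,0],"delta_rot": [0,0,4],"grip": 255},{"travel": [0,0,0],"delta_rot": [0,0,4],"grip": 255},{"travel": [0,0,0],"delta_rot": [0,0,4],"grip": 255}]}}

```text
t: 14.52
tcp_pos: [0.5466, -0.1679, 0.1462]
tcp_rot: [-179.9, 0.1, 22.2]
contact_force: [-0.2, -0.3, -4.7]
width: 0.0131
finger_force: 58.4
```

>>> {"api": "play_rows", "payload": {"commands": [{"travel": [0,0,0],"delta_rot": [0,0,4],"grip": 255},{"travel": [0,0,0],"delta_rot": [0,0,4],"grip": 255},{"travel": [0,0,0],"delta_rot": [0,0,4],"grip": 255},{"travel": [0,0,0],"delta_rot": [0,0,4],"grip": 255},{"travel": [0,0,0],"delta_rot": [0,0,3],"grip": 255}]}}

```text
t: 14.93
tcp_pos: [0.5466, -0.1679, 0.1462]
tcp_rot: [-180.0, 0.1, 3.2]
contact_force: [-0.1, -0.2, -4.1]
width: 0.0129
finger_force: 58.4
```

>>> {"api": "play_rows", "payload": {"commands": [{"travel": [0,0,0],"delta_rot": [0,0,1],"grip": 255},{"travel": [0,0,0],"delta_rot": [0,0,0],"grip": 255},{"travel": [0,0,0],"delta_rot": [0,0,0],"grip": 255}]}}

```text
t: 15.18
tcp_pos: [0.5467, -0.168, 0.1467]
tcp_rot: [-180.0, 0.0, 2.4]
contact_force: [-0.9, -0.1, -3.2]
width: 0.0128
finger_force: 58.4
```

```bash
python3 ball.py
```

```text
15.1833 [ 0.5467 -0.168   0.1467] [-179.986     0.0341    2.4419] [-0.9337 -0.0712 -3.1649] 0.01278400006631719
dish box 178 133 191 137
grey [ 260  136   24   84 1287] [273.5066 179.9829]
grey [250 216   8  32 125] [253.344 231.816]
grey [291 219   6  26  72] [293.8056 232.0278]
grey [234 255  22  13 156] [248.8333 261.8718]
grey [292 255  21  13 156] [298.1538 261.8526]
```

>>> {"api": "play_rows", "payload": {"commands": [{"travel": [0.0002,-0.002,0],"delta_rot": [0,0,0],"grip": 255},{"travel": [0.0003,-0.004,0],"delta_rot": [0,0,0],"grip": 255},{"travel": [0.0005,-0.006,0],"delta_rot": [0,0,0],"grip": 255},{"travel": [0.0006,-0.008,0],"delta_rot": [0,0,0],"grip": 255},{"travel": [0.0008,-0.01,0],"delta_rot": [0,0,0],"grip": 255}]}}

```text
t: 15.65
tcp_pos: [0.548, -0.1372, 0.1471]
tcp_rot: [-180.0, -0.0, 2.4]
contact_force: [0.7, -0.4, -4.0]
width: 0.0134
finger_force: 58.4
```

>>> {"api": "play_rows", "payload": {"commands": [{"travel": [0.0009,-0.012,0],"delta_rot": [0,0,0],"grip": 255},{"travel": [0.0009,-0.012,0],"delta_rot": [0,0,0],"grip": 255},{"travel": [0.0009,-0.012,0],"delta_rot": [0,0,0],"grip": 255},{"travel": [0.0009,-0.012,0],"delta_rot": [0,0,0],"grip": 255},{"travel": [0.0009,-0.012,0],"delta_rot": [0,0,0],"grip": 255}]}}

```text
t: 16.07
tcp_pos: [0.5501, -0.0763, 0.1471]
tcp_rot: [-180.0, -0.0, 2.4]
contact_force: [0.1, -0.3, -4.7]
width: 0.0134
finger_force: 58.4
```

>>> {"api": "play_rows", "payload": {"commands": [{"travel": [0.0009,-0.012,0],"delta_rot": [0,0,0],"grip": 255},{"travel": [0.0009,-0.012,0],"delta_rot": [0,0,0],"grip": 255},{"travel": [0.0009,-0.012,0],"delta_rot": [0,0,0],"grip": 255},{"travel": [0.0009,-0.012,0],"delta_rot": [0,0,0],"grip": 255},{"travel": [0.0009,-0.012,0],"delta_rot": [0,0,0],"grip": 255}]}}

```text
t: 16.48
tcp_pos: [0.5521, -0.0165, 0.1471]
tcp_rot: [180.0, -0.0, 2.4]
contact_force: [-0.0, 0.2, -3.3]
width: 0.0132
finger_force: 58.4
```

>>> {"api": "play_rows", "payload": {"commands": [{"travel": [0.0009,-0.012,0],"delta_rot": [0,0,0],"grip": 255},{"travel": [0.0009,-0.012,0],"delta_rot": [0,0,0],"grip": 255},{"travel": [0.0009,-0.012,0],"delta_rot": [0,0,0],"grip": 255},{"travel": [0.0009,-0.012,0],"delta_rot": [0,0,0],"grip": 255},{"travel": [0.0009,-0.012,0],"delta_rot": [0,0,0],"grip": 255}]}}

```text
t: 16.9
tcp_pos: [0.5541, 0.0436, 0.1471]
tcp_rot: [180.0, 0.0, 2.4]
contact_force: [-0.6, 0.1, -3.7]
width: 0.0131
finger_force: 58.4
```

>>> {"api": "play_rows", "payload": {"commands": [{"travel": [0.0009,-0.012,0],"delta_rot": [0,0,0],"grip": 255},{"travel": [0.0009,-0.011,0],"delta_rot": [0,0,0],"grip": 255},{"travel": [0.0008,-0.01,0],"delta_rot": [0,0,0],"grip": 255},{"travel": [0.0006,-0.008,0],"delta_rot": [0,0,0],"grip": 255},{"travel": [0.0005,-0.006,0],"delta_rot": [0,0,0],"grip": 255}]}}

```text
t: 17.32
tcp_pos: [0.5559, 0.0906, 0.147]
tcp_rot: [-180.0, 0.0, 2.4]
contact_force: [0.3, 0.1, -4.3]
width: 0.0132
finger_force: 58.5
```

>>> {"api": "play_rows", "payload": {"commands": [{"travel": [0.0003,-0.004,0],"delta_rot": [0,0,0],"grip": 255},{"travel": [0.0002,-0.003,0],"delta_rot": [0,0,0],"grip": 255},{"travel": [0,0,0],"delta_rot": [0,0,0],"grip": 255},{"travel": [0,0,0],"delta_rot": [0,0,0],"grip": 255},{"travel": [0,0,0],"delta_rot": [0,0,0],"grip": 255}]}}

```text
t: 17.73
tcp_pos: [0.5561, 0.0961, 0.1471]
tcp_rot: [180.0, -0.0, 2.3]
contact_force: [1.0, 0.5, -4.5]
width: 0.0131
finger_force: 58.5
```

```bash
python3 ball.py; python3 - <<'E'
from h import *
s=observe();print(s['t'],s['tcp_pos'])
b=snapshot('scene');cv2.imwrite('pics/fs.png',b[:,:,::-1])
# tag top/bottom not viewable; post: white/bed visible? compare dish rim extents in scene with prediction
h=cv2.cvtColor(b,cv2.COLOR_RGB2HSV);m=((h[...,0]<20)&(h[...,1]>100)&(h[...,1]<235)&(h[...,2]>40)).astype(np.uint8)
c0=proj('scene',(.557,.0965,.131));print('pred rim centre',c0)
x,y=c0.astype(int);k=np.zeros_like(m);k[y-40:y+40,x-55:x+55]=1;m&=k
n,l,st,ce=cv2.connectedComponentsWithStats(m);i=1+st[1:,4].argmax();print('dish blob',st[i],ce[i])
a=np.linspace(0,6.28,60);P=np.array([proj('scene',(.557+.0635*np.cos(t),.0965+.0635*np.sin(t),.131)) for t in a]);print('pred box',P.min(0),P.max(0))
E
```

```text
17.7333 [0.5561 0.0961 0.1471] [179.9843  -0.003    2.3313] [ 0.9803  0.5486 -4.5485] 0.013092658999362733
dish box 178 133 191 137
grey [ 265  136   34  112 1423] [275.4069 184.8679]
grey [252 220   5  25  67] [253.9552 232.1493]
grey [234 255  22  13 158] [248.6329 261.9241]
grey [292 255  16  13 146] [297.3425 261.6027]
17.7833 [0.55612944 0.09613651 0.14710775]
pred rim centre [334.49614163 180.78745635]
dish blob [309 169  51  27 872] [332.94380734 182.03325688]
pred box [308.82965338 168.55595485] [360.35547063 194.01455514]
```

>>> {"api": "play_rows", "payload": {"commands": [{"travel": [0,0,0],"delta_rot": [0,0,0],"grip": 255},{"travel": [0,0,0],"delta_rot": [0,0,0],"grip": 255},{"travel": [0,0,0],"delta_rot": [0,0,0],"grip": 255},{"travel": [0,0,0],"delta_rot": [0,0,0],"grip": 255},{"travel": [0,0,0],"delta_rot": [0,0,0],"grip": 255}]}}

```text
t: 18.25
tcp_pos: [0.5561, 0.0965, 0.1471]
tcp_rot: [180.0, -0.0, 2.4]
contact_force: [0.2, 0.3, -3.8]
width: 0.0133
finger_force: 58.5
```

>>> {"api": "play_rows", "payload": {"commands": [{"travel": [0,0,0],"delta_rot": [0,0,0],"grip": 255},{"travel": [0,0,0],"delta_rot": [0,0,0],"grip": 255},{"travel": [0,0,0],"delta_rot": [0,0,0],"grip": 255},{"travel": [0,0,0],"delta_rot": [0,0,0],"grip": 255},{"travel": [0,0,0],"delta_rot": [0,0,0],"grip": 255}]}}

```text
t: 18.67
tcp_pos: [0.5561, 0.0966, 0.1471]
tcp_rot: [-180.0, 0.0, 2.4]
contact_force: [0.8, -0.3, -3.9]
width: 0.013
finger_force: 58.5
```

>>> {"api": "play_rows", "payload": {"commands": [{"travel": [0,0,0],"delta_rot": [0,0,0],"grip": 255},{"travel": [0,0,0],"delta_rot": [0,0,0],"grip": 255},{"travel": [0,0,0],"delta_rot": [0,0,0],"grip": 255},{"travel": [0,0,0],"delta_rot": [0,0,0],"grip": 255},{"travel": [0,0,0],"delta_rot": [0,0,0],"grip": 255}]}}

```text
t: 19.08
tcp_pos: [0.5561, 0.0966, 0.1471]
tcp_rot: [-180.0, -0.0, 2.4]
contact_force: [-0.2, 0.2, -3.3]
width: 0.0133
finger_force: 58.5
```

```bash
python3 ball.py
```

```text
19.0833 [0.5561 0.0966 0.1471] [-179.9998   -0.0012    2.3633] [-0.2465  0.185  -3.3184] 0.013275799230631791
dish box 178 133 191 137
grey [ 265  136   34  112 1420] [275.3782 184.8028]
grey [252 220   5  25  66] [253.8939 232.2727]
grey [234 255  22  13 156] [248.7756 261.8846]
grey [292 255  22  13 157] [298.2166 261.8917]
```

```bash
python3 -c "
from workcell import *
print(job_done())"
```

```text
the job is handed in; nothing more can be done
None
```

I let the slide go with its post about 0.4 mm from the black mark. The dish was handed in held still and level over the post, tag turned to the window and about 130 mm up by calculation (the tag itself was not in view), with the ball at rest within about 2 mm of the middle.

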